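Tighten a blowpipe clamp with its ratchet lever

ROBOT

A 6-joint arm with a two-finger parallel gripper is mounted at the origin on the work surface. World frame = base frame: x ahead of the robot, y to its left, z up, the work surface at z = 0. Lengths are in m, angles in rad, forces in N, time in s.
With the tool pointing down it reaches from about 0.35 to 0.85 m from the base axis. Payload 8.1 kg.
Tool frame: the origin (TCP) lies at the very end of the fingers, on their centre line; the grasp point (between the pads) lies 19 mm behind it; x points along the fingers, y is the direction in which the jaws open and shut, and the axes are right-handed (so a half turn about x gives the same grasp; the last joint's range is limited). The gripper opens to 93 mm and grips with 3 to 60 N. Pads are 15 mm wide; open, the fingers measure 128 mm over their backs; the gripper's body (75 mm by 188 mm) begins 65 mm behind the grasp point.
Start: joints at [-1.293, 0.13, 1.488, -0, 1.523, -0.085], TCP at [0.213, -0.561, 0.219] pointing down, gripper open.
Joint ranges: [-2.96, 2.96], [-0.89, 2.26], [0.02, 2.5], [-1.34, 4.48], [0, 2.73], [-2.66, 2.66]. Speed limits (rad/s): [2.39, 2.39, 2.79, 3.14, 3.14, 3.14].

INTERFACE

Orientations are given as [roll, pitch, yaw] about the fixed x, y, z axes, in that order (R = Rz(yaw) Ry(pitch) Rx(roll)).
In Python, from rig import r gives the robot as it stands. The module is installed in compiled form; this text tells all that it offers.
- The arm moves only by the shell command python3 -m crank 'ROWS' [OPENING] [FORCE]. ROWS is text: rows parted by semicolons, each of 6 numbers parted by spaces: the shift along the tool's x, y, z in cm, then the turn, a rotation vector about the tool's x, y, z in degrees. In form: dx dy dz ax ay az; .... A call has exactly 10 rows; each row is the pose to reach, as a shift and turn from the pose commanded when the call began, along the tool's axes at that moment; what a row does not reach only later rows make up. A row lasts 1/8 s, in which the tool goes at most 62.5 mm and 10.7 degrees, less where a joint would pass 70% of its speed; a pose out of reach is approached as far as the arm can. A call with a gripper value outside its range is refused whole. OPENING is the closure, from -1 (fully open) to 1 (shut), set as the call begins (- or left out, the last holds). The fingers move at their own pace and stop on an object; FORCE is the grip in N (left out, the last holds). Time passes only in rows, so rows that repeat a pose let the fingers close, or fill a call up. It gives the time, the measured TCP pose, the force and the opening at its end, in the units of the state.
- r.observe(): the state, without advancing time (a new reading comes with each control period).
- r.read_camera(name): name is "scene" or "top"; returns a dict with "img" (480x640x3 uint8, blue, green, red), "depth" (480x640 float32, m along the optical axis (not along the pixel's ray), 0 where there is no reading), "fovy" (degrees; the focal length in pixels is half the picture's height over the tangent of half this angle, whatever the lens; pixels are square), "cx", "cy" (the principal point, pixels), "extrinsics" (4x4, takes a point from world to camera coordinates). Camera axes: x right, y down, z forward; pixel columns grow to the right and rows downward; lengths in m; the calibration is good to about 2 mm. A picture is of the moment at which its call begins.
- r.job_done(): hands the job in, once; it reports no verdict.
Trained networks look in the newest picture that a camera, given by its name, has taken for a name from the list of things; names that differ only in an ending like _2 or _b are one class to them, and where a whole thing is asked for, a point or a joint stands for the part that bears it (a point fixed in the world has none). Each returns a list of dicts, best first, with "confidence" (0 to 1); they miss things now and then, are a little off and sometimes report something else, mostly with a low value. They report only what shows in the picture. A call takes as long as a camera call. They do not tell look-alikes from the thing itself.
- r.regions_of(label, camera): "region" (480x640 bool, what is visible of it) and "uv" ([column, row] in pixels, amid what is visible of it).
- r.tip_of(label, camera): "uv" ([column, row] in pixels: a listed point, or the origin of a listed thing).
The state is a dict: "time": time; "joints": joint angles; "joint_velocities": joint speeds; "joint_efforts": joint torques, N m; "ee_pos": TCP position; "eef_rot": TCP orientation; "wrist_force": force on the tool from outside, world axes, zero at the start; "torque": the same for the moment, N m; "width": finger opening in m.
Only numpy, scipy, OpenCV 4.12 (cv2) and the standard library are available. Lean on these libraries where they do the work, as an engineer would, in place of code of your own. Each camera call takes 0.05 s, during which the arm holds its last target.

TASK

Tighten the pipe clamp on the steel bench until it holds the blowpipe head firmly, but do not overtighten it: stop when the knob of the lever pushes back with about 12 N, against 7 to 8 N when it turns freely (past about 15 N the pipe would be marked). Two posts leave the lever little room, so when it reaches the end of its swing lift it off its serrations, swing it back, let it drop in and turn on. Leave the lever dropped fully home and let go, the pipe lying in its saddle, and the other things on the bench where they are.

Things in the scene. Friction and masses are not known exactly. Their poses are not given: they have to be found in the camera images.
- clamp: Grey steel pipe clamp: base plate 200 x 120 mm, a column and overarm at the back, a round head 112 mm across, its top 110 mm up. Origin on the bench under the vertical spindle axis; x points from the spindle to the column, z up. Two upright posts on the head (12 mm thick, 50 mm from the spindle axis, tops 164 mm up) let the lever swing about 0.74 rad to either side of the clamp's -x.
- spindle_top (a point): Point on the vertical spindle axis, 173 mm above the bench. Turning the spindle clockwise, seen from above, pushes the jaw down 4 mm per rad; anticlockwise loosens. It stays where it is left. Nothing shows beforehand at what angle the jaw will bear hard on the pipe: it takes one or two swings back of the lever.
- lever_grip (a point): Grip of the lever: an upright black round knob, 22 mm thick and 42 mm high, that spins freely on the end of the flat steel lever arm (14 mm wide, its top 147 mm up). This point is on the knob's axis, 18 mm below its top, 100 mm from the spindle axis, 173 mm up with the lever down. Here it takes 7 to 8 N to turn the spindle either way; with the jaw bearing on the pipe, 11 N more per rad.
- lever (a joint): Angle of the lever on the spindle's serrations, rad: 0 at the start, decreasing as the lifted lever is swung back (anticlockwise from above). 12 coarse radial teeth: the lever drops in every 0.524 rad (30 degrees), with about 0.02 rad of play either way. It does not change while the lever is down and turns the spindle.
- lever_lift (a joint): How far the lever is lifted, m: 0 fully down and engaged, 0.014 fully up. The teeth are clear of each other above 0.006. A spring pushes it down: lifting takes about 5 N at first and 7 N at the top. Lifted, it swings freely.
- saddle: Steel V-saddle 56 x 50 mm under the spindle on the clamp's base plate, in which the pipe lies; origin under its centre. Its packing height differs from time to time by a few mm.
- pipe: Stainless blowpipe head, a straight tube 28 mm thick and 240 mm long with a collar at one end, lying loose in the saddle under the jaw; origin at its centre, y along the tube.
- candle_block: Wooden block 90 x 60 x 25 mm with a white wax stick 32 mm thick standing on it, 100 mm high in all; bystander; origin under its centre.
- tub: Open grey plastic tub 130 x 190 x 80 mm; bystander; origin under its centre.
- jacks: Dark steel jacks (glassworker's tongs), 225 mm long, lying flat; bystander; origin under their middle.
Mind the look-alikes: they are no part of the job. Of the things like the pipe, leave any that is pink; of the rest the smaller one is meant.

How it is judged:
By the outcome, as a careful person would: the job done as asked, in the order asked, and still so for the second after the job is handed in, with the robot touching nothing.
It also fails if it takes over 64 s, if anything falls off the work surface, if the arm or the gripper's body presses on something with over 40 N, if the wrist force passes 120 N, or if a joint passes its speed limit or range.

## Working session

There is one attempt and no reset: what is moved stays moved. The work goes in short steps, Python scripts to look and compute and a shell command to move; the robot and the scene stay as the last step left them, time stands still between calls to the robot, and variables do not carry over. Pictures are saved under pics/ and viewed, and the job is handed in when it is done.

```bash
mkdir -p pics; ls; cat > h.py <<'E'
import numpy as np, cv2
from rig import r
def cam(n):
    c=r.read_camera(n); return c
def f(c): return 240/np.tan(np.radians(c["fovy"])/2)
def w(c,u,v,d=None,z=None):
    F=f(c);E=c["extrinsics"];R=E[:3,:3];t=E[:3,3]
    ray=np.array([(u-c["cx"])/F,(v-c["cy"])/F,1.])
    o=-R.T@t; dr=R.T@ray
    if z is not None: s=(z-o[2])/dr[2]
    else: s=d if d is not None else c["depth"][int(round(v)),int(round(u))]
    return o+s*dr
def px(c,p):
    q=c["extrinsics"][:3,:3]@np.array(p)+c["extrinsics"][:3,3]; F=f(c)
    return q[0]/q[2]*F+c["cx"],q[1]/q[2]*F+c["cy"]
E
python3 - <<'E'
from h import *
np.set_printoptions(precision=4,suppress=True)
s=r.observe(); print({k:s[k] for k in("time","ee_pos","eef_rot","wrist_force","width")})
for n in("scene","top"):
    c=cam(n); cv2.imwrite(f"pics/{n}0.png",c["img"]); print(n,c["fovy"],c["cx"],c["cy"],c["extrinsics"])
    for l in("clamp","spindle_top","lever_grip","lever","saddle","pipe","candle_block","tub","jacks"):
        for d in r.tip_of(l,n)[:4]:
            print(l,np.array(d["uv"]).round(1),round(d["confidence"],2),w(c,*d["uv"]).round(3))
E
```

```text
pics
{'time': 0.0, 'ee_pos': array([ 0.2128, -0.5604,  0.2176]), 'eef_rot': array([-1.6479,  1.569 ,  1.8566]), 'wrist_force': array([-0.2111,  0.1057, -0.3403]), 'width': 0.09310195380929762}
scene 50.972414748670815 313.1646545956806 235.70418032929535 [[ 0.8393  0.5436 -0.0007 -0.412 ]
 [ 0.3487 -0.5394 -0.7664 -0.0943]
 [-0.417   0.643  -0.6423  1.6935]
 [ 0.      0.      0.      1.    ]]
clamp [374.6 261.9] 0.95 [0.662 0.055 0.043]
spindle_top [378.5 212.5] 0.55 [ 0.541  0.323 -0.004]
lever_grip [341.1 209.5] 0.4 [0.547 0.055 0.181]Traceback (most recent call last):
  File "<stdin>", line 7, in <module>
ValueError: it knows: candle_block, clamp, jacks, lever_grip, pipe, saddle, spindle_top, tub
```

```bash
python3 - <<'E'
from h import *
np.set_printoptions(precision=4,suppress=True)
for n in("scene","top"):
    c=cam(n); cv2.imwrite(f"pics/{n}0.png",c["img"]); print(n,c["fovy"],c["cx"],c["cy"],c["extrinsics"])
    for l in("clamp","spindle_top","lever_grip","saddle","pipe"):
        for d in r.tip_of(l,n)[:4]:
            z={"spindle_top":.173,"lever_grip":.173}.get(l)
            print(l,np.array(d["uv"]).round(1),round(d["confidence"],2),w(c,*d["uv"]).round(3),w(c,*d["uv"],z=z).round(3) if z else "")
E
```

```text
scene 50.972414748670815 313.1646545956806 235.70418032929535 [[ 0.8393  0.5436 -0.0007 -0.412 ]
 [ 0.3487 -0.5394 -0.7664 -0.0943]
 [-0.417   0.643  -0.6423  1.6935]
 [ 0.      0.      0.      1.    ]]
clamp [373.2 258.3] 0.71 [0.656 0.058 0.051] 
lever_grip [341.9 210. ] 0.47 [0.552 0.051 0.184] [0.545 0.064 0.173]
pipe [337.5 337.3] 0.89 [ 0.702 -0.216  0.019] 
pipe [290.1 214.9] 0.55 [0.326 0.119 0.029] 
pipe [374.2 250.2] 0.52 [0.643 0.088 0.053] 
top 42.19267598369578 319.6933923799022 249.87731450873193 [[ 0.0016 -1.     -0.0007 -0.0049]
 [-0.9973 -0.0015 -0.0734  0.4985]
 [ 0.0734  0.0008 -0.9973  1.8521]
 [ 0.      0.      0.      1.    ]]
clamp [283.  204.9] 0.58 [0.615 0.099 0.151] 
spindle_top [280.1 197. ] 0.59 [0.638 0.107 0.151] [0.634 0.106 0.173]
lever_grip [293.1 230.1] 0.44 [0.539 0.068 0.198] [0.542 0.069 0.173]
pipe [277.5 307.6] 0.72 [0.326 0.12  0.036]
```

View pics/scene0.png

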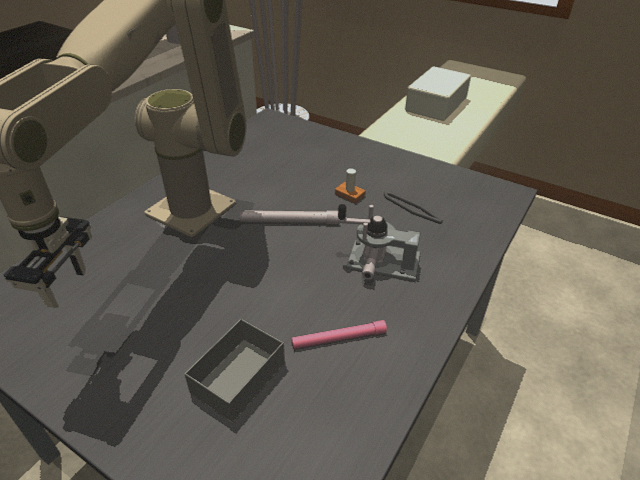

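View pics/top0.png

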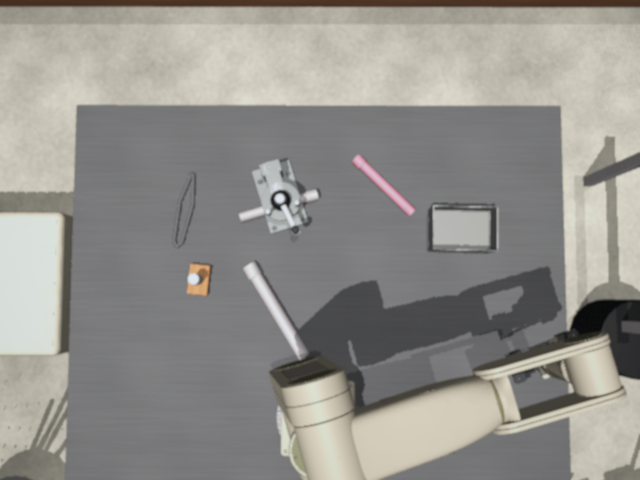

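```bash
python3 - <<'E'
from h import *
a=cv2.imread("pics/top0.png")[140:260,220:350]; b=cv2.imread("pics/scene0.png")[180:300,320:450]
cv2.imwrite("pics/crop0.png",np.hstack([cv2.resize(x,(400,370),interpolation=cv2.INTER_CUBIC) for x in(a,b)]))
c=cam("top")
np.set_printoptions(precision=3,suppress=True,linewidth=200)
# height map of clamp region
ys,xs=np.mgrid[150:250,230:330]
P=np.array([[w(c,u,v) for u in range(230,330)] for v in range(150,250)])
Z=P[...,2]
for lo,hi in((.14,.152),(.152,.17),(.17,.18),(.18,.205)):
    m=(Z>lo)&(Z<hi); print(lo,hi,m.sum())
    mm=cv2.connectedComponentsWithStats(m.astype(np.uint8))
    for i in range(1,mm[0]):
        k=mm[1]==i
        if k.sum()>3: print("  ",k.sum(),P[k].mean(0),P[k].min(0),P[k].max(0), mm[3][i]+[230,150])
E
```

```text
0.14 0.152 258
   242 [0.614 0.1   0.147] [0.559 0.068 0.14 ] [0.659 0.136 0.152] [282.839 205.463]
0.152 0.17 141
   4 [0.651 0.101 0.154] [0.648 0.099 0.152] [0.654 0.105 0.156] [282.25 192.  ]
   73 [0.633 0.111 0.157] [0.617 0.096 0.152] [0.649 0.13  0.163] [278.644 198.397]
   10 [0.631 0.092 0.156] [0.623 0.088 0.153] [0.64  0.096 0.16 ] [285.6 199.1]
   15 [0.621 0.06  0.163] [0.616 0.056 0.153] [0.627 0.065 0.17 ] [296.667 202.067]
   15 [0.596 0.142 0.163] [0.591 0.137 0.154] [0.602 0.146 0.17 ] [267.4   210.933]
   4 [0.535 0.063 0.157] [0.535 0.059 0.152] [0.536 0.068 0.161] [295.5 233. ]
0.17 0.18 3
0.18 0.205 52
   52 [0.544 0.065 0.191] [0.535 0.055 0.181] [0.554 0.074 0.2  ] [294.5 228.5]
```

View pics/crop0.png

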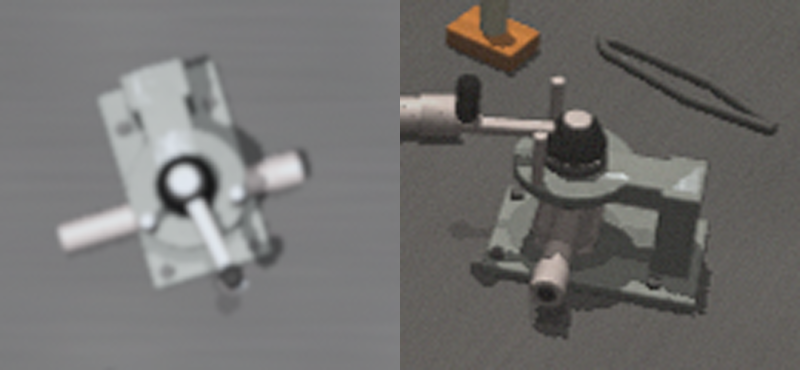

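```bash
cat >> h.py <<'E'
from scipy.spatial.transform import Rotation as Ro
S=np.array([.633,.1075]); A0=np.pi+.296
def R0(s): return Ro.from_euler("xyz",s["eef_rot"]).as_matrix()
def tool(al,sgn):  # al lever angle from clamp -x (ccw+), tool x down, y=sgn*tangent
    a=A0+al; t=np.array([-np.sin(a),np.cos(a),0])*sgn; x=np.array([0,0,-1.])
    return np.stack([x,t,np.cross(x,t)],1)
def pos(al,z,rad=.1): a=A0+al; return np.array([S[0]+rad*np.cos(a),S[1]+rad*np.sin(a),z])
E
python3 - <<'E'
from h import *
np.set_printoptions(precision=2,suppress=True)
s=r.observe(); M=R0(s); print(M); p=s["ee_pos"]
for sg in(1,-1):
    T=tool(.135,sg)
    print(sg,"rotvec",np.degrees(Ro.from_matrix(M.T@T).as_rotvec()))
for z in(.26,.156): print(M.T@(np.array([.543,.0665,z])-p)*100)
E
```

```text
[[ 0.    0.35 -0.93]
 [-0.   -0.93 -0.35]
 [-1.    0.    0.  ]]
1 rotvec [-3.91  0.   -0.01]
-1 rotvec [176.09  -0.01  -0.  ]
[ -4.14 -46.95 -53.12]
[  6.26 -46.95 -53.12]
```

```bash
python3 -m crank '-2 -5 -5 0 0 0; -4.1 -10 -11 0 0 0; -4.1 -14.6 -16.5 0 0 0; -4.1 -19 -21.5 0 0 0; -4.1 -23.4 -26.5 0 0 0; -4.1 -28 -31.5 -1 0 0; -4.1 -32.3 -36.5 -2 0 0; -4.1 -36.6 -41.5 -3 0 0; -4.1 -41 -46.5 -3.9 0 0; -4.1 -44 -50 -3.9 0 0' -1
```

```text
time: 2.1
ee_pos: [0.5033, -0.0106, 0.2601]
eef_rot: [2.431, 1.57, -0.28]
wrist_force: [1.5, -0.7, 0.2]
width: 0.0927
```

```bash
cat > t.py <<'E'
from h import *
import sys
np.set_printoptions(precision=2,suppress=True)
s=r.observe(); M=R0(s); p=s["ee_pos"]
def to(al,q): print("shift cm",M.T@(np.array(q)-p)*100,"rot",np.degrees(Ro.from_matrix(M.T@tool(al,1)).as_rotvec()))
E
python3 - <<'E'
from t import *
print(s["time"],p,s["joints"],s["wrist_force"])
to(.135,[.543,.0665,.20]);to(.135,[.543,.0665,.157])
c=cam("top"); cv2.imwrite("pics/t1.png",cv2.resize(c["img"][130:330,200:420],(770,700))[:600])
E
```

```text
2.1 [ 0.5  -0.01  0.26] [-0.12 -0.15  1.69 -0.    1.6   1.02] [ 1.52 -0.68  0.2 ]
shift cm [ 6.01 -5.35 -6.83] rot [ 0.01 -0.05 -0.04]
shift cm [10.31 -5.35 -6.82] rot [ 0.01 -0.05 -0.04]
```

View pics/t1.png

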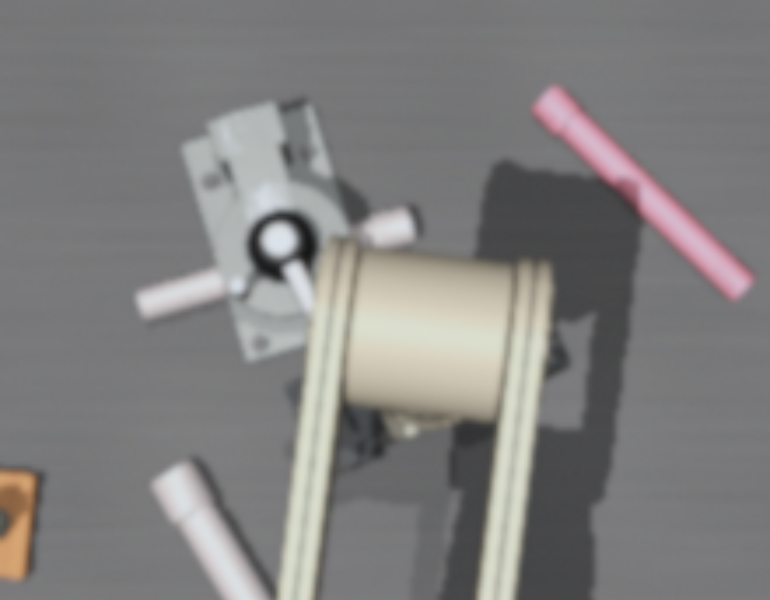

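```bash
python3 -m crank '0 -2.6 -3.4 0 0 0; 0 -5.3 -6.8 0 0 0; 0 -5.3 -6.8 0 0 0; 0 -5.3 -6.8 0 0 0; 2 -5.3 -6.8 0 0 0; 4 -5.3 -6.8 0 0 0; 6 -5.3 -6.8 0 0 0; 6 -5.3 -6.8 0 0 0; 6 -5.3 -6.8 0 0 0; 6 -5.3 -6.8 0 0 0' -1; python3 - <<'E'
from t import *
print(s["time"],p*100,s["joints"],s["wrist_force"])
to(.135,[.543,.0665,.157])
for n in("top","scene"):
  c=cam(n); u,v=px(c,[.543,.0665,.19]);u,v=int(u),int(v); cv2.imwrite(f"pics/{n}2.png",cv2.resize(c["img"][v-60:v+60,u-80:u+80],(800,600)))
E
```

```text
time: 3.4
ee_pos: [0.5428, 0.064, 0.2007]
eef_rot: [2.743, 1.569, 0.032]
wrist_force: [-0.1, 0.1, -0.4]
width: 0.0932
3.4 [54.28  6.4  20.07] [ 0.02 -0.01  1.66  0.    1.48  1.16] [-0.05  0.13 -0.37]
shift cm [ 4.37 -0.22 -0.12] rot [-0.01 -0.09 -0.04]
```

View pics/scene2.png

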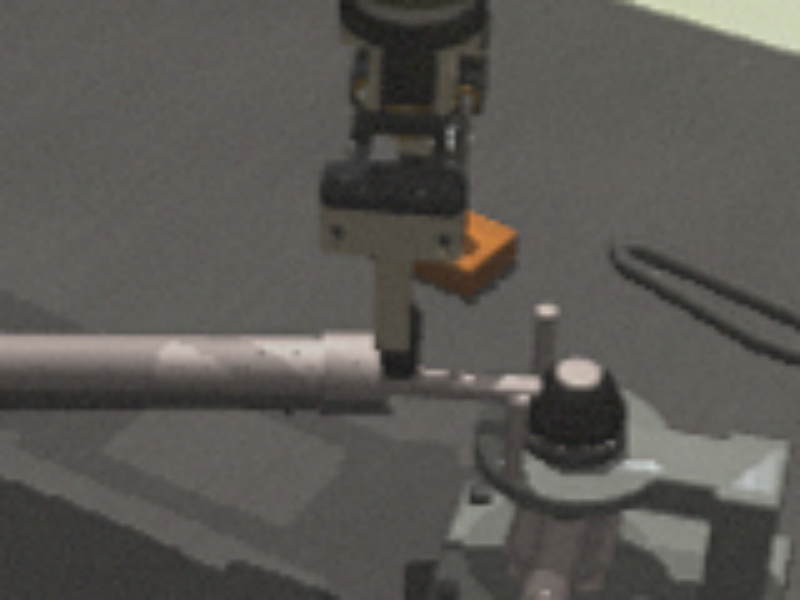

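```bash
python3 -m crank '1.5 -0.2 -0.1 0 0 0; 3 -0.2 -0.1 0 0 0; 4.3 -0.2 -0.1 0 0 0; 4.3 -0.2 -0.1 0 0 0; 4.3 -0.2 -0.1 0 0 0; 4.3 -0.2 -0.1 0 0 0; 4.3 -0.2 -0.1 0 0 0; 4.3 -0.2 -0.1 0 0 0; 4.3 -0.2 -0.1 0 0 0; 4.3 -0.2 -0.1 0 0 0' -1; python3 -m crank '0 0 0 0 0 0; 0 0 0 0 0 0; 0 0 0 0 0 0; 0 0 0 0 0 0; 0 0 0 0 0 0; 0 0 0 0 0 0; 0 0 0 0 0 0; 0 0 0 0 0 0; 0 0 0 0 0 0; 0 0 0 0 0 0' 1 20; python3 - <<'E'
from t import *
print(s["time"],p*100,s["wrist_force"],s["torque"],s["width"])
E
```

```text
time: 4.75
ee_pos: [0.5422, 0.0662, 0.1567]
eef_rot: [2.691, 1.571, -0.02]
wrist_force: [0.6, -0.6, 0.3]
width: 0.0928
time: 6.0
ee_pos: [0.5422, 0.0661, 0.1566]
eef_rot: [0.919, 1.571, -1.792]
wrist_force: [0.0, 0.0, -0.4]
width: 0.0215
6.0 [54.22  6.61 15.66] [ 0.02  0.04 -0.41] [-0.05  0.03 -0.03] 0.02147378351746236
```

```bash
cat >> t.py <<'E'
def cur(s):
    d=s["ee_pos"][:2]-S; return (np.arctan2(d[1],d[0])-A0+np.pi)%(2*np.pi)-np.pi, np.hypot(*d)
def frc(s):
    al,_=cur(s);a=A0+al; F=s["wrist_force"]; return "tan(ccw) %.2f rad(out) %.2f z %.2f"%(-np.sin(a)*F[0]+np.cos(a)*F[1],np.cos(a)*F[0]+np.sin(a)*F[1],F[2])
def rows(al1,n,z=None,rad=.1,al0=None):
    a0=cur(s)[0] if al0 is None else al0
    for i in range(1,n+1):
        al=a0+(al1-a0)*i/n; q=pos(al,p[2] if z is None else z,rad)
        d=M.T@(q-p)*100; print("%.2f %.2f %.2f %.1f"%(d[0],d[1],d[2],-np.degrees(al-a0)))
def rep(): print(s["time"],"al,rad",cur(s),"z",p[2].round(4),frc(s),"w",round(s["width"],4),"j6",s["joints"][5].round(2), "Mx", M[:,0], "yawerr",np.degrees(Ro.from_matrix(M.T@tool(cur(s)[0],1)).as_rotvec()))
E
python3 - <<'E'
from t import *
rep(); rows(-.25,7,rad=cur(s)[1])
E
```

```text
6.0 al,rad (np.float64(0.13148564075306446), np.float64(0.09978326889625802)) z 0.1566 tan(ccw) -0.03 rad(out) -0.03 z -0.41 w 0.0215 j6 1.17 Mx [-0. -0. -1.] yawerr [ 0.19  0.   -0.01]
-0.00 -0.54 -0.02 3.1
-0.00 -1.09 -0.06 6.2
-0.00 -1.62 -0.14 9.4
-0.00 -2.16 -0.24 12.5
-0.00 -2.68 -0.38 15.6
-0.00 -3.20 -0.54 18.7
-0.00 -3.71 -0.73 21.9
```

```bash
python3 -m crank '0 -0.54 -0.02 3.1 0 0; 0 -1.09 -0.06 6.2 0 0; 0 -1.62 -0.14 9.4 0 0; 0 -2.16 -0.24 12.5 0 0; 0 -2.68 -0.38 15.6 0 0; 0 -3.2 -0.54 18.7 0 0; 0 -3.71 -0.73 21.9 0 0; 0 -3.71 -0.73 21.9 0 0; 0 -3.71 -0.73 21.9 0 0; 0 -3.71 -0.73 21.9 0 0'; python3 - <<'E'
from t import *
rep(); rows(-.68,8,rad=cur(s)[1])
E
```

```text
time: 7.25
ee_pos: [0.5333, 0.1016, 0.1566]
eef_rot: [1.358, 1.568, -1.736]
wrist_force: [-0.1, -6.0, 1.0]
width: 0.0216
7.25 al,rad (np.float64(-0.23665910287906833), np.float64(0.09990084689069444)) z 0.1566 tan(ccw) 5.96 rad(out) 0.50 z 0.98 w 0.0216 j6 1.62 Mx [-0. -0. -1.] yawerr [-0.65  0.03 -0.13]
-0.00 -0.55 -0.01 3.2
-0.00 -1.11 -0.05 6.4
-0.00 -1.65 -0.12 9.5
-0.01 -2.20 -0.22 12.7
-0.01 -2.74 -0.35 15.9
-0.01 -3.27 -0.51 19.1
-0.01 -3.79 -0.70 22.2
-0.01 -4.30 -0.92 25.4
```

```bash
python3 -m crank '0 -0.5 -0.01 2.9 0 0; 0 -1 -0.05 5.7 0 0; 0 -1.5 -0.11 8.6 0 0; 0 -1.99 -0.2 11.5 0 0; 0 -2.38 -0.29 13.8 0 0; 0 -2.77 -0.4 16.1 0 0; 0 -3.06 -0.48 17.8 0 0; 0 -3.34 -0.57 19.5 0 0; 0 -3.62 -0.68 21.2 0 0; 0 -3.9 -0.79 23 0 0'; python3 - <<'E'
from t import *
rep()
E
```

```text
time: 8.5
ee_pos: [0.5385, 0.1408, 0.1563]
eef_rot: [1.196, 1.567, -2.3]
wrist_force: [-5.0, -8.0, 1.7]
width: 0.0216
8.5 al,rad (np.float64(-0.6349043044932157), np.float64(0.10023995427356268)) z 0.1563 tan(ccw) 9.19 rad(out) 2.09 z 1.67 w 0.0216 j6 2.09 Mx [-0. -0. -1.] yawerr [-0.89  0.08 -0.19]
```

```bash
python3 -m crank '0 -0.05 0 0.3 0 0; 0 -0.1 0 0.6 0 0; 0 -0.15 0 0.9 0 0; 0 -0.2 0 1.2 0 0; 0 -0.25 0 1.4 0 0; 0 -0.3 0 1.7 0 0; 0 -0.35 0 2 0 0; 0 -0.4 -0.01 2.3 0 0; 0 -0.45 -0.01 2.6 0 0; 0 -0.5 -0.01 2.9 0 0'; python3 - <<'E'
from t import *
rep()
E
```

```text
time: 9.75
ee_pos: [0.5402, 0.1455, 0.1563]
eef_rot: [1.207, 1.567, -2.339]
wrist_force: [-4.3, -6.8, 3.1]
width: 0.0217
9.75 al,rad (np.float64(-0.6846021320742248), np.float64(0.10029979355868485)) z 0.1563 tan(ccw) 7.89 rad(out) 1.41 z 3.13 w 0.0217 j6 2.15 Mx [-0. -0. -1.] yawerr [-0.88  0.08 -0.19]
```

```bash
python3 -m crank '0 0.15 0 -1 0 0; 0 0.25 0 -1.5 0 0; 0 0.25 0 -1.5 0 0; -0.3 0.25 0 -1.5 0 0; -0.6 0.25 0 -1.5 0 0; -0.9 0.25 0 -1.5 0 0; -1.1 0.25 0 -1.5 0 0; -1.1 0.25 0 -1.5 0 0; -1.1 0.25 0 -1.5 0 0; -1.1 0.25 0 -1.5 0 0' - 30; python3 - <<'E'
from t import *
rep(); rows(cur(s)[0]+1.047,10,rad=.1)
E
```

```text
time: 11.0
ee_pos: [0.5403, 0.1447, 0.1676]
eef_rot: [-2.579, 1.57, 0.185]
wrist_force: [3.9, -0.7, -7.2]
width: 0.0217
11.0 al,rad (np.float64(-0.6773831130537054), np.float64(0.09987372043133635)) z 0.1676 tan(ccw) -0.76 rad(out) -3.87 z -7.20 w 0.0217 j6 2.12 Mx [ 0.  0. -1.] yawerr [ 0.24 -0.01  0.01]
-0.00 1.05 -0.04 -6.0
-0.00 2.08 -0.20 -12.0
-0.00 3.09 -0.46 -18.0
-0.00 4.07 -0.83 -24.0
-0.00 5.00 -1.31 -30.0
-0.00 5.88 -1.87 -36.0
-0.00 6.70 -2.53 -42.0
-0.00 7.44 -3.26 -48.0
-0.00 8.11 -4.07 -54.0
-0.00 8.68 -4.95 -60.0
```

```bash
python3 -m crank '0 1.22 -0.1 -7 0 0; 0 2.42 -0.33 -14 0 0; 0 3.58 -0.7 -21 0 0; 0 4.69 -1.2 -28 0 0; 0 5.74 -1.85 -35 0 0; 0 6.69 -2.6 -42 0 0; 0 7.55 -3.47 -49 0 0; 0 8.19 -4.29 -55 0 0; 0 8.7 -5.1 -60.5 0 0; 0 8.7 -5.1 -60.5 0 0'; python3 - <<'E'
from t import *
rep()
E
```

```text
time: 12.25
ee_pos: [0.5555, 0.0454, 0.1674]
eef_rot: [-1.792, 1.57, 2.027]
wrist_force: [3.0, 2.3, -8.0]
width: 0.0217
12.25 al,rad (np.float64(0.3795643495605301), np.float64(0.09931460217521886)) z 0.1674 tan(ccw) 0.12 rad(out) -3.78 z -8.01 w 0.0217 j6 0.88 Mx [-0.  0. -1.] yawerr [ 0.13 -0.01  0.06]
```

```bash
python3 -m crank '0.3 0 0 0 0 0; 0.6 0 0 0 0 0; 0.9 0 0 0 0 0; 1.1 0 0 0 0 0; 1.1 0 0 0 0 0; 1.1 0 0 0 0 0; 1.1 0 0 0 0 0; 1.1 0 0 0 0 0; 1.1 0 0 0 0 0; 1.1 0 0 0 0 0'; python3 - <<'E'
from t import *
rep()
E
```

```text
time: 13.5
ee_pos: [0.5558, 0.0445, 0.1571]
eef_rot: [1.515, 1.57, -0.948]
wrist_force: [-1.2, -5.7, 3.6]
width: 0.0213
13.5 al,rad (np.float64(0.3882909759203912), np.float64(0.09968767687294207)) z 0.1571 tan(ccw) 3.66 rad(out) 4.50 z 3.61 w 0.0213 j6 0.88 Mx [ 0. -0. -1.] yawerr [-0.34  0.   -0.05]
```

```bash
python3 -m crank '0 0.1 0 -0.6 0 0; 0 0.15 0 -0.9 0 0; 0 0.15 0 -0.9 0 0; 0 0.15 0 -0.9 0 0; 0 0.15 0 -0.9 0 0; 0 0.15 0 -0.9 0 0; 0 0.15 0 -0.9 0 0; 0 0.15 0 -0.9 0 0; 0 0.15 0 -0.9 0 0; 0 0.15 0 -0.9 0 0'; python3 - <<'E'
from t import *
rep(); rows(0,6)
E
```

```text
time: 14.75
ee_pos: [0.5565, 0.0438, 0.1566]
eef_rot: [-0.097, 1.571, -2.544]
wrist_force: [-1.5, -4.9, 2.6]
width: 0.0213
14.75 al,rad (np.float64(0.3981661702499526), np.float64(0.09956651711925887)) z 0.1566 tan(ccw) 2.81 rad(out) 4.27 z 2.64 w 0.0213 j6 0.86 Mx [-0. -0. -1.] yawerr [0.01 0.   0.  ]
0.00 -0.66 0.02 3.8
0.00 -1.32 -0.04 7.6
0.00 -1.98 -0.15 11.4
-0.00 -2.62 -0.31 15.2
-0.00 -3.26 -0.50 19.0
-0.00 -3.88 -0.74 22.8
```

```bash
python3 -m crank '0 -0.66 0.02 3.8 0 0; 0 -1.32 -0.04 7.6 0 0; 0 -1.98 -0.15 11.4 0 0; 0 -2.4 -0.25 13.9 0 0; 0 -2.65 -0.31 15.4 0 0; 0 -2.75 -0.34 16 0 0; 0 -2.8 -0.35 16.3 0 0; 0 -2.85 -0.37 16.6 0 0; 0 -2.9 -0.38 16.9 0 0; 0 -2.95 -0.4 17.2 0 0'; python3 - <<'E'
from t import *
rep()
E
```

```text
time: 16.0
ee_pos: [0.5414, 0.0682, 0.1568]
eef_rot: [2.028, 1.569, -0.72]
wrist_force: [2.4, -8.2, 0.1]
width: 0.0214
16.0 al,rad (np.float64(0.10918336116350957), np.float64(0.09966381756284326)) z 0.1568 tan(ccw) 8.49 rad(out) 1.08 z 0.13 w 0.0214 j6 1.21 Mx [ 0. -0. -1.] yawerr [-0.66 -0.05 -0.11]
```

```bash
python3 -m crank '0 -0.4 -0.01 2.3 0 0; 0 -0.8 -0.03 4.6 0 0; 0 -1.2 -0.07 6.9 0 0; 0 -1.4 -0.1 8.1 0 0; 0 -1.5 -0.11 8.6 0 0; 0 -1.55 -0.12 8.9 0 0; 0 -1.6 -0.13 9.2 0 0; 0 -1.65 -0.14 9.5 0 0; 0 -1.7 -0.15 9.8 0 0; 0 -1.75 -0.15 10.1 0 0'; python3 - <<'E'
from t import *
rep()
E
```

```text
time: 17.25
ee_pos: [0.5358, 0.0849, 0.1567]
eef_rot: [1.913, 1.569, -1.012]
wrist_force: [0.7, -7.6, 0.5]
width: 0.0217
17.25 al,rad (np.float64(-0.06796022902931931), np.float64(0.09979418579870658)) z 0.1567 tan(ccw) 7.57 rad(out) 1.08 z 0.52 w 0.0217 j6 1.42 Mx [ 0. -0. -1.] yawerr [-0.61 -0.03 -0.09]
```

```bash
python3 -m crank '0 -0.6 -0.02 3.4 0 0; 0 -1.2 -0.07 6.9 0 0; 0 -1.7 -0.15 9.8 0 0; 0 -2.1 -0.22 12.1 0 0; 0 -2.35 -0.28 13.6 0 0; 0 -2.45 -0.3 14.2 0 0; 0 -2.5 -0.32 14.5 0 0; 0 -2.55 -0.33 14.8 0 0; 0 -2.6 -0.34 15.1 0 0; 0 -2.65 -0.36 15.4 0 0'; python3 - <<'E'
from t import *
rep()
E
```

```text
time: 18.5
ee_pos: [0.5331, 0.1116, 0.1565]
eef_rot: [1.406, 1.569, -1.787]
wrist_force: [-0.8, -8.8, 1.0]
width: 0.0218
18.5 al,rad (np.float64(-0.3366184592721897), np.float64(0.10001792493471418)) z 0.1565 tan(ccw) 8.86 rad(out) 0.41 z 1.02 w 0.0218 j6 1.74 Mx [-0. -0. -1.] yawerr [-0.62  0.02 -0.09]
```

```bash
python3 -m crank '0 -0.4 -0.01 2.3 0 0; 0 -0.8 -0.03 4.6 0 0; 0 -1.2 -0.07 6.9 0 0; 0 -1.4 -0.1 8.1 0 0; 0 -1.5 -0.11 8.6 0 0; 0 -1.55 -0.12 8.9 0 0; 0 -1.6 -0.13 9.2 0 0; 0 -1.65 -0.14 9.5 0 0; 0 -1.7 -0.15 9.8 0 0; 0 -1.75 -0.15 10.1 0 0'; python3 - <<'E'
from t import *
rep()
E
```

```text
time: 19.75
ee_pos: [0.5351, 0.1288, 0.1563]
eef_rot: [1.203, 1.569, -2.166]
wrist_force: [-3.1, -9.3, 1.6]
width: 0.0215
19.75 al,rad (np.float64(-0.5097491113127544), np.float64(0.1002082443608352)) z 0.1563 tan(ccw) 9.74 rad(out) 1.09 z 1.63 w 0.0215 j6 1.94 Mx [-0. -0. -1.] yawerr [-0.8   0.05 -0.12]
```

```bash
python3 -m crank '0 -0.3 0 1.7 0 0; 0 -0.6 -0.02 3.4 0 0; 0 -0.8 -0.03 4.6 0 0; 0 -0.9 -0.04 5.2 0 0; 0 -0.95 -0.05 5.4 0 0; 0 -1 -0.05 5.7 0 0; 0 -1.05 -0.06 6 0 0; 0 -1.1 -0.06 6.3 0 0; 0 -1.15 -0.07 6.6 0 0; 0 -1.2 -0.07 6.9 0 0'; python3 - <<'E'
from t import *
rep()
E
```

```text
time: 21.0
ee_pos: [0.5381, 0.1402, 0.1562]
eef_rot: [1.139, 1.568, -2.351]
wrist_force: [-3.7, -8.3, 3.6]
width: 0.0214
21.0 al,rad (np.float64(-0.6279848593845108), np.float64(0.100370099053714)) z 0.1562 tan(ccw) 9.06 rad(out) 0.84 z 3.59 w 0.0214 j6 2.08 Mx [-0. -0. -1.] yawerr [-0.92  0.07 -0.15]
```

```bash
python3 -m crank '0 -0.06 0 0.3 0 0; 0 -0.12 0 0.7 0 0; 0 -0.18 0 1 0 0; 0 -0.24 0 1.4 0 0; 0 -0.3 0 1.7 0 0; 0 -0.36 -0.01 2.1 0 0; 0 -0.42 -0.01 2.4 0 0; 0 -0.48 -0.01 2.8 0 0; 0 -0.54 -0.02 3.1 0 0; 0 -0.6 -0.02 3.4 0 0'; python3 - <<'E'
from t import *
rep()
for i in range(3):
  cam("top"); q=r.observe(); print(frc(q),cur(q))
E
```

```text
time: 22.25
ee_pos: [0.5402, 0.1457, 0.1561]
eef_rot: [1.141, 1.567, -2.408]
wrist_force: [-4.6, -9.3, 3.6]
width: 0.0213
22.25 al,rad (np.float64(-0.6869236990635179), np.float64(0.10038034473048313)) z 0.1561 tan(ccw) 10.35 rad(out) 0.76 z 3.65 w 0.0213 j6 2.15 Mx [-0. -0. -1.] yawerr [-0.95  0.08 -0.17]
tan(ccw) 10.64 rad(out) 0.45 z 2.98 (np.float64(-0.6876067154511349), np.float64(0.10042364547426712))
tan(ccw) 10.08 rad(out) 0.91 z 4.14 (np.float64(-0.6874615490570499), np.float64(0.1003878642571311))
tan(ccw) 10.34 rad(out) 1.24 z 2.75 (np.float64(-0.6875140189879207), np.float64(0.10039552606949746))
```

```bash
python3 -m crank '0 0.15 0 -1 0 0; 0 0.3 0 -1.7 0 0; 0 0.3 0 -1.7 0 0; -0.3 0.3 0 -1.7 0 0; -0.6 0.3 0 -1.7 0 0; -0.9 0.3 0 -1.7 0 0; -1.15 0.3 0 -1.7 0 0; -1.15 0.3 0 -1.7 0 0; -1.15 0.3 0 -1.7 0 0; -1.15 0.3 0 -1.7 0 0'; python3 - <<'E'
from t import *
rep(); rows(-.127,6)
E
```

```text
time: 23.65
ee_pos: [0.5402, 0.1446, 0.1672]
eef_rot: [-1.575, 1.57, 1.189]
wrist_force: [5.6, -1.4, -7.0]
width: 0.0217
23.65 al,rad (np.float64(-0.6764449898585281), np.float64(0.09993835553271846)) z 0.1672 tan(ccw) -0.81 rad(out) -5.71 z -7.01 w 0.0217 j6 2.12 Mx [ 0.  0. -1.] yawerr [ 0.18 -0.    0.04]
-0.00 0.91 -0.03 -5.2
-0.00 1.82 -0.16 -10.5
-0.00 2.71 -0.36 -15.7
-0.00 3.58 -0.65 -21.0
-0.00 4.42 -1.01 -26.2
-0.00 5.23 -1.45 -31.5
```

```bash
python3 -m crank '0 0.91 -0.06 -5.2 0 0; 0 1.82 -0.2 -10.5 0 0; 0 2.71 -0.4 -15.7 0 0; 0 3.58 -0.69 -21 0 0; 0 4.42 -1.05 -26.2 0 0; 0 5.23 -1.49 -31.5 0 0; 0 5.23 -1.49 -31.5 0 0; 0.4 5.23 -1.49 -31.5 0 0; 0.8 5.23 -1.49 -31.5 0 0; 1.13 5.23 -1.49 -31.5 0 0'; python3 - <<'E'
from t import *
rep()
for i in range(3):
  cam("top"); q=r.observe(); print(frc(q),cur(q),q["ee_pos"][2])
E
```

```text
time: 24.9
ee_pos: [0.5345, 0.0903, 0.1567]
eef_rot: [-1.243, 1.571, 2.071]
wrist_force: [0.5, -0.3, 0.4]
width: 0.0218
24.9 al,rad (np.float64(-0.12345771633654667), np.float64(0.09997030708489707)) z 0.1567 tan(ccw) 0.36 rad(out) -0.47 z 0.37 w 0.0218 j6 1.47 Mx [-0.  0. -1.] yawerr [0.01 0.   0.01]
tan(ccw) 0.55 rad(out) -3.19 z -0.64 (np.float64(-0.12242414684403968), np.float64(0.10002567172038217)) 0.156453438195793
tan(ccw) 0.72 rad(out) -2.76 z -1.85 (np.float64(-0.12170694979602992), np.float64(0.09983725101779445)) 0.15682566757869848
tan(ccw) 1.38 rad(out) -3.40 z -2.14 (np.float64(-0.12121024354468624), np.float64(0.0997935304846967)) 0.1569795574824825
```

```bash
python3 -m crank '0 -0.4 -0.01 2.3 0 0; 0 -0.8 -0.03 4.6 0 0; 0 -1.1 -0.06 6.3 0 0; 0 -1.3 -0.08 7.5 0 0; 0 -1.4 -0.1 8.1 0 0; 0 -1.46 -0.11 8.4 0 0; 0 -1.52 -0.12 8.7 0 0; 0 -1.58 -0.12 9.1 0 0; 0 -1.64 -0.13 9.4 0 0; 0 -1.7 -0.15 9.8 0 0'; python3 - <<'E'
from t import *
rep()
for i in range(3):
  cam("top"); q=r.observe(); print(frc(q),cur(q),q["ee_pos"][2])
E
```

```text
time: 26.3
ee_pos: [0.5332, 0.1045, 0.1569]
eef_rot: [1.527, 1.567, -1.615]
wrist_force: [1.6, -10.7, -1.2]
width: 0.0212
26.3 al,rad (np.float64(-0.2663825382043079), np.float64(0.09985733179493632)) z 0.1569 tan(ccw) 10.77 rad(out) -1.26 z -1.17 w 0.0212 j6 1.67 Mx [-0. -0. -1.] yawerr [-1.69  0.01 -0.24]
tan(ccw) 10.87 rad(out) -2.25 z -1.89 (np.float64(-0.26757135293471457), np.float64(0.09986534495970174)) 0.15690934974686196
tan(ccw) 11.29 rad(out) -1.12 z -2.20 (np.float64(-0.26710819909329864), np.float64(0.0998360267264502)) 0.15693312512497476
tan(ccw) 11.50 rad(out) -2.09 z -0.98 (np.float64(-0.26711316306066557), np.float64(0.09984514385520946)) 0.1569305127833789
```

```bash
python3 -m crank '0 -0.1 0 0.6 0 0; 0 -0.2 0 1.1 0 0; 0 -0.3 0 1.7 0 0; 0 -0.4 -0.01 2.3 0 0; 0 -0.46 -0.01 2.6 0 0; 0 -0.52 -0.01 3 0 0; 0 -0.58 -0.02 3.3 0 0; 0 -0.64 -0.02 3.7 0 0; 0 -0.7 -0.03 4 0 0; 0 -0.75 -0.03 4.3 0 0'; python3 - <<'E'
from t import *
rep()
for i in range(4):
  cam("top"); q=r.observe(); print(frc(q),cur(q),q["ee_pos"][2])
E
```

```text
time: 27.7
ee_pos: [0.5332, 0.1119, 0.1568]
eef_rot: [1.463, 1.566, -1.753]
wrist_force: [1.4, -12.6, -1.0]
width: 0.0215
27.7 al,rad (np.float64(-0.3402455760886385), np.float64(0.09989313302127407)) z 0.1568 tan(ccw) 12.49 rad(out) -1.97 z -1.04 w 0.0215 j6 1.76 Mx [-0. -0. -1.] yawerr [-1.76  0.03 -0.26]
tan(ccw) 12.48 rad(out) -0.77 z -1.01 (np.float64(-0.34077736298505323), np.float64(0.0998913224864499)) 0.15685656633510445
tan(ccw) 11.29 rad(out) -1.87 z -1.31 (np.float64(-0.34051148094054007), np.float64(0.09991845813554177)) 0.1568225205193581
tan(ccw) 12.18 rad(out) -0.50 z -1.73 (np.float64(-0.34040631014498457), np.float64(0.09993189651992242)) 0.15679593674468933
tan(ccw) 11.35 rad(out) -1.07 z -2.05 (np.float64(-0.3405717431074997), np.float64(0.09991417255497087)) 0.15681477960363055
```

```bash
python3 -m crank '0 0.1 0 -0.6 0 0; 0 0.2 0 -1.2 0 0; 0 0.2 0 -1.2 0 0; 0 0.2 0 -1.2 0 0; 0 0.2 0 -1.2 0 0; 0 0.2 0 -1.2 0 0; 0 0.2 0 -1.2 0 0; 0 0.2 0 -1.2 0 0; 0 0.2 0 -1.2 0 0; 0 0.2 0 -1.2 0 0'; python3 - <<'E'
from t import *
rep()
E
python3 -m crank '0 0 0 0 0 0; 0 0 0 0 0 0; 0 0 0 0 0 0; 0 0 0 0 0 0; 0 0 0 0 0 0; 0 0 0 0 0 0; 0 0 0 0 0 0; 0 0 0 0 0 0; 0 0 0 0 0 0; 0 0 0 0 0 0' -1
python3 -m crank '-1 0 0 0 0 0; -3 0 0 0 0 0; -5 0 0 0 0 0; -8 0 0 0 0 0; -10 0 4 0 0 0; -10 0 8 0 0 0; -10 0 13 0 0 0; -10 0 13 0 0 0; -10 0 13 0 0 0; -10 0 13 0 0 0' -1; python3 - <<'E'
from t import *
rep()
for n in("top","scene"):
  c=cam(n); cv2.imwrite(f"pics/{n}9.png",c["img"])
  if n=="top":
    P=np.array([[w(c,u,v) for u in range(230,330)] for v in range(150,250)]);Z=P[...,2]
    k=(Z>.18)&(Z<.205);print(P[k].mean(0),P[k].max(0),k.sum())
E
python3 - <<'E'
import cv2,numpy as np
cv2.imwrite("pics/c9.png",np.hstack([cv2.resize(cv2.imread("pics/top9.png")[140:260,220:350],(400,370)),cv2.resize(cv2.imread("pics/scene9.png")[180:300,320:450],(400,370))]))
E
```

```text
time: 29.15
ee_pos: [0.5332, 0.1108, 0.1569]
eef_rot: [1.486, 1.568, -1.709]
wrist_force: [0.6, -7.7, -1.8]
width: 0.021
29.15 al,rad (np.float64(-0.3291174188852368), np.float64(0.09989707992220422)) z 0.1569 tan(ccw) 7.65 rad(out) -0.85 z -1.77 w 0.021 j6 1.74 Mx [-0. -0. -1.] yawerr [-1.16  0.02 -0.17]
time: 30.4
ee_pos: [0.5333, 0.1126, 0.1568]
eef_rot: [2.964, 1.571, -0.23]
wrist_force: [-0.9, -0.5, 0.3]
width: 0.0927
time: 31.65
ee_pos: [0.4044, 0.1194, 0.2576]
eef_rot: [-2.995, 1.57, 0.094]
wrist_force: [0.0, -0.4, -0.6]
width: 0.0933
31.65 al,rad (np.float64(-0.34789791498923917), np.float64(0.228938593484884)) z 0.2576 tan(ccw) 0.44 rad(out) -0.07 z -0.63 w 0.0933 j6 1.79 Mx [ 0.  0. -1.] yawerr [-0.06 -0.05  0.01]
[0.53 0.11 0.19] [0.54 0.12 0.2 ] 49
```

View pics/c9.png

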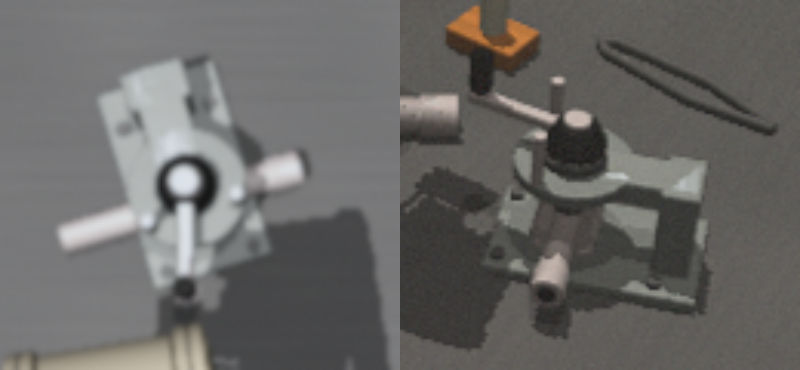

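View pics/scene9.png

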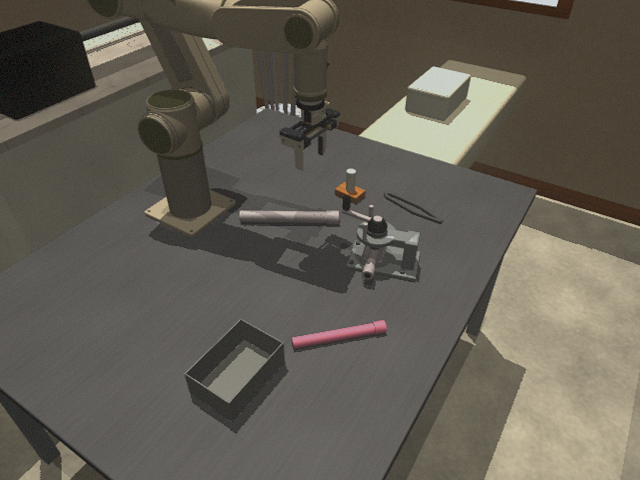

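```bash
python3 - <<'E'
from t import *
np.set_printoptions(precision=4,suppress=True)
c=cam("top")
P=np.array([[w(c,u,v) for u in range(230,330)] for v in range(150,250)]);Z=P[...,2]
k=(Z>.18)&(Z<.205);q=P[k].mean(0);print(q,np.percentile(Z[k],[50,90]),cur({"ee_pos":q}))
k=(Z>.14)&(Z<.152);print(Z[k].mean(),k.sum())
print(r.observe()["wrist_force"],r.observe()["time"])
r.job_done()
E
```

```text
[0.5342 0.107  0.1906] [0.1916 0.1965] (np.float64(-0.2914327150212239), np.float64(0.09877702727484214))
0.14620441842718715 236
[0.7204 0.0533 0.0885] 31.8
the job is handed in; nothing more can be done
```

I tightened the clamp to about 12 N at the lever knob. The lever is dropped fully home and released, and I handed the job in at 31.8 s of the 64 s allowed.

- **Tightening:** It took three turning strokes, with the lever lifted and swung back twice, first two teeth and then one. The force stayed at 7.5–9 N while the spindle turned freely. It then rose to 10.3 N at the end of the second stroke and stopped at 11.3–12.5 N on the third. The highest reading at any point was 12.5 N, under the 15 N limit.
- **Last checks:** The depth image puts the knob top at about 0.191 m, which is its height with the lever down. The wrist force was about zero with the gripper open and clear. In the picture the pipe lies in the saddle as before, and the tub, jacks, candle block and the two look-alike pipes appear not to have moved.
- **Uncertain readings:** The force readings scatter by about ±0.6 N, and one mid-swing value dropped (9.7, then 9.1, then 10.4 N). The last image puts the knob at −0.29 rad, against −0.33 to −0.34 rad measured by the arm. I put the difference down to camera error and the tooth play, but did not confirm it.

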